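Proof-draw the bench spring gauge with the hook tool

TASK

Check the spring gauge with the hook tool: draw the tool out of its holster, put it down on the bench and take it again by its handle, then reach into the gauge's bore, hook the ring and draw the bar out until its pointer stands level with the rider (never well past it), and hold it there for at least a second. Ease the bar back home with the hook, without letting it snap, then unhook and lay the tool flat in the steel tray, wholly inside it. Leave the push tool in the holster, keep your fingers off the draw bar and the rider, and do not shift the other things on the bench.

Things in the scene. Friction and masses are not known exactly. Their poses are not given: they have to be found in the camera images.
- gauge: spring gauge bolted to the bench: aluminium housing 215 long, 60 wide, 104 high on a foot 100 wide, 10 high. Origin: foot of its front face, at bench height, mid-width; x points from the front face into the housing, z up. A 16 mm wide slot runs along the top from x = 25 on
- bore_mouth (a point): centre of the mouth of the gauge's bore in its front face, [0, 0, 63] in the gauge's frame. The bore is 44 wide (y), from z = 32 to z = 94, and runs straight in along x past the ring
- ring (a point): centre of the flat horizontal steel ring on the front end of the draw bar: 33 outer, 23 inner diameter, 5 thick (hole axis vertical), at [80, 0, 50] in the gauge's frame when the bar is home, so 80 mm inside the bore
- draw_bar (a joint): how far the draw bar is pulled out of home towards the front face (m): 0 home, stop at 0.075. A spring pulls it home with about 3.6 N at 0 and 9 N at 0.045. Ring and pointer move with it
- pointer (a point): pale line on the draw bar's dark index block, seen in the top slot, at [185, 0, 102.5] in the gauge's frame when home; it moves towards the front face (-x) with the bar
- rider_line (a point): tip of the dark rider clamped on the housing's top edge, on its +y side: the set mark. The draw is right when the pointer is at the same x (gauge frame) as this tip
- rider (a joint): setting of the rider (m): equals the draw_bar value at which pointer and rider are level; between 0.028 and 0.052, it stays where it is left
- holster: grey bench holster 100 deep, 126 wide, 45 high, without a floor. Origin: foot of the middle of its front; x points out of the pockets. Two roofed pockets at y = +40 and y = -40, each 30 wide and 37 high, hold the handles of two tools; the shanks stick out. The roof hides the handles; either tool may be in either pocket
- hook_tool: hook tool, about 100 g: black handle 84 x 24 x 32 high; steel shank 10 wide, 8 high, 97 long, its axis 24 above the tool's underside; at its end a prong 8 x 8 points down. Origin: underside of the handle's front end (where the shank begins), x along the shank to the prong, z up. Handle x = -84 to 0; prong centre x = 93. Starts flat on the bench, handle in a pocket
- handle_mid (a point): middle of the hook tool's handle, [-42, 0, 16] in the tool's frame
- prong_tip (a point): lower tip of the hook tool's prong, [93, 0, 2] in the tool's frame
- push_tool: push tool, same handle and shank, but with a 28 wide upright plate across the end and no hook. Origin as for the hook tool. Stays in the holster
- tray: shallow steel tray fixed to the bench, 256 long (x), 126 wide (y), walls 14 high and 3 thick, floor 3 thick. Origin: centre of its underside
- stain_bottle: brown bottle 51 across, 113 high, loose; origin: centre of the underside
- reagent_jar: white jar with a blue cap 48 across, 87 high, loose; origin: centre of the underside
- specimen_cup: specimen cup 54 across, 66 high, loose; origin: centre of the underside
- lab_timer: flat timer 62 x 62, 18 high, loose; origin: centre of the underside
- oil_bottle: small dropper bottle 33 across, 96 high, loose; origin: centre of the underside

How it is judged (in metres and radians):
On the way, in this order (a step that is already met when the one before it is completed fails the run):
1. the hook tool has been drawn out of its pocket and put down on the bench, released (horizontal distance between hook_tool and holster above 0.09 m and contact force between the fingers and hook_tool below 0.1 N and height (world z) of hook_tool below 0.02 m and linear speed of hook_tool below 0.02 m/s), for 0.1 s.
2. the hook tool holds the bar drawn so that the pointer is within 4 mm of the rider, for 0.8 s (x of pointer in the frame of rider_line between -0.004 and 0.004 m and contact force between hook_tool and draw_bar above 1 N), for 0.8 s.
At the end, for the whole second after the job is handed in: The draw bar is home (within 3 mm), and the hook tool lies released and at rest on the tray's floor, inside its walls from handle to prong; the push tool is still in its pocket and the bystanders stand where they were (value of joint draw_bar below 0.003 m and x of handle_mid in the frame of tray between -0.125 and 0.125 m and x of prong_tip in the frame of tray between -0.125 and 0.125 m and y of handle_mid in the frame of tray between -0.06 and 0.06 m and y of prong_tip in the frame of tray between -0.06 and 0.06 m and height (world z) of handle_mid below 0.026 m and height (world z) of prong_tip below 0.03 m and linear speed of hook_tool below 0.02 m/s); the robot touches nothing.
It fails at once if the bar is drawn more than 9 mm past the rider (x of pointer in the frame of rider_line below -0.009 m).
It fails at once if the bar snaps home (faster than 0.35 m/s) (velocity of joint draw_bar below -0.35 m/s).
It fails at once if the fingers touch the draw bar or the rider (contact force between the fingers and draw_bar above 1 N or contact force between the fingers and rider above 1 N).
It fails at once if the push tool is moved more than 20 mm (distance of push_tool from where it was at the start of the episode above 0.02 m).
It fails at once if a bystander is moved more than 25 mm or knocked over (distance of any of stain_bottle, reagent_jar, specimen_cup, lab_timer, oil_bottle from where it was at the start of the episode above 0.025 m or angle between any of stain_bottle, reagent_jar, specimen_cup, oil_bottle's own z axis and vertical above 0.5 rad).
It also fails if it takes over 72 s, if anything falls off the work surface, if the arm or the gripper's body presses on something with over 40 N, if the wrist force passes 120 N, or if a joint passes its speed limit or range.

ROBOT

A 6-joint arm with a two-finger parallel gripper is mounted at the origin on a cart in front of the work surface, level with it; the furniture and walls round the work are solid. World frame = base frame: x ahead of the robot, y to its left, z up, the work surface at z = 0. Lengths are in mm, angles in degrees, forces in N, time in s.
With the tool pointing down it reaches from about 350 to 850 mm from the base axis. Payload 8.1 kg.
Tool frame: the origin (TCP) lies midway between the tips of the shut fingers; the grasp point (between the pads) lies 19 mm behind it; z points along the fingers, y is the line along which they close (so a half turn about z gives the same grasp; the last joint's range is limited). The gripper opens to 85 mm and grips with 20 to 120 N. Pads are 22 mm wide; open, the fingers measure 114 mm over their backs; the gripper's body (76 mm by 85 mm) begins 54 mm behind the grasp point. The pads swing forward as they close: fully open they stand 13 mm farther back than shut.
Start: joints at [-69.179, 7.471, 85.268, -0, 87.261, -4.893], TCP at [260.351, -540.576, 231.292] pointing down, gripper open.
Joint ranges: [-169.43, 169.43], [-51.17, 129.36], [1.28, 143.12], [-76.62, 256.62], [0, 156.53], [-152.29, 152.29]. Speed limits (degrees/s): [136.94, 136.94, 159.86, 180, 180, 180].

INTERFACE

Orientations are given as [roll, pitch, yaw] about the fixed x, y, z axes, in that order (R = Rz(yaw) Ry(pitch) Rx(roll)).
In Python, from bench import r, cams gives the robot as it stands (r), with the cameras (cams).
- The arm moves only by the tool steer_hand, called after ">>>" as a command line: name --argument value ..., lists and objects as JSON in quotes. Schema: {"type":"object","properties":{"offsets":{"type":"array","items":{"type":"array","items":{"type":"array","items":{"type":"number"},"minItems":7,"maxItems":7},"minItems":1,"maxItems":8},"minItems":1,"maxItems":1},"squeeze":{"type":"number"},"only":{"type":"string"},"quiet":{"type":"boolean"},"lines":{"type":"string"}},"required":["offsets"],"additionalProperties":false}. offsets is a list that holds a single list of rows (three levels of brackets), with 1 to 8 rows, each of 7 numbers: a rotation vector rx, ry, rz in units of 2 degrees, then dx, dy, dz in units of 25 mm, then the finger opening in mm; each row is the pose to reach, as a shift and turn from the pose commanded when the call began, along the tool's axes at that moment; what a row does not reach only later rows make up. A row lasts 1/8 s, in which the tool goes at most 62.5 mm and 10.7 degrees, less where a joint would pass 70% of its speed; a pose out of reach is approached as far as the arm can. The fingers move at their own pace and stop on an object; squeeze is the grip in N (left out, the last holds). Time passes only in rows, so rows that do not move let the fingers close. The tool returns the time, the measured TCP pose, the force, the opening and the grip force at its end. only (a regular expression) keeps the lines of the reply that match it, lines (a string "A,B") keeps lines A to B, and quiet returns only ok. Input that does not fit is refused with a message, and nothing moves.
- r.sense(): the state, without advancing time (a new reading comes with each control period).
- cams.snapshot(name): name is "scene" or "top" or "wrist"; returns a dict with "pixels" (400x640x3 uint8, blue, green, red), "fx", "fy", "cx", "cy" (pixels), "pose" (4x4, takes a point from camera to world coordinates). Camera axes: x right, y up, looking along -z (the intrinsics and any distortion apply to the point x, -y, -z); pixel columns grow to the right and rows downward; lengths in mm; the calibration is good to about 2 mm. A picture is of the moment at which its call begins. There is no depth.
- r.hand_in(): hands the job in; it is judged then, once.
The state is a dict: "time": time; "joint_pos": joint angles; "qd": joint speeds; "joint_efforts": joint torques, N m; "tool_pos": TCP position; "tcp_rot": TCP orientation; "ft_force": force on the tool from outside, world axes, zero at the start; "wrist_torque": the same for the moment, N m; "finger_gap": finger opening in mm; "grip_force": force on a finger pad.
Only numpy, scipy, OpenCV 4.12 (cv2) and the standard library are available. Lean on these libraries where they do the work, as an engineer would, in place of code of your own. Each camera call takes 0.05 s, during which the arm holds its last target. There are 200 camera calls.

## Working session

There is one attempt and no reset: what is moved stays moved. The work goes in short steps, Python scripts to look and compute and a tool call to move; the robot and the scene stay as the last step left them, time stands still between calls to the robot, and variables do not carry over. Pictures are saved under pics/ and viewed, at most 14 in all, crops included, and the job is handed in when it is done.

```bash
ls; mkdir -p pics; python3 - <<'E'
from bench import r, cams
import cv2
for n in("scene","top"):
    s=cams.snapshot(n); cv2.imwrite(f"pics/{n}0.png",s["pixels"]); print(n,s["fx"],s["fy"],s["cx"],s["cy"],[k for k in s]); print(s["pose"])
print(r.sense())
E
```

```text
bench.py
pics
scene 371.88058500603717 371.88058500603717 324.04463733321137 206.41138089429248 ['pixels', 'fx', 'fy', 'cx', 'cy', 'pose']
[[-8.51016296e-01  2.77998985e-01 -4.45519728e-01  5.74064803e+01]
 [-5.24801728e-01 -4.19808826e-01  7.40502326e-01  8.82988648e+02]
 [ 1.88257811e-02  8.63989070e-01  5.03158500e-01  6.72533692e+02]
 [ 0.00000000e+00  0.00000000e+00  0.00000000e+00  1.00000000e+00]]
top 467.5554750768852 467.5554750768852 314.60443048615633 197.28050549013426 ['pixels', 'fx', 'fy', 'cx', 'cy', 'pose']
[[ 2.35972790e-02  9.75263088e-01 -2.19784160e-01  2.53188191e+02]
 [-9.99714785e-01  2.38282799e-02 -1.60023761e-03  2.06051188e+01]
 [ 3.67642581e-03  2.19759235e-01  9.75547212e-01  1.62398303e+03]
 [ 0.00000000e+00  0.00000000e+00  0.00000000e+00  1.00000000e+00]]
{'time': 0.1, 'joint_pos': array([-6.91779099e+01,  7.51342301e+00,  8.53234376e+01, -1.34666414e-03,
        8.72621799e+01, -4.89302512e+00]), 'qd': array([ 0.06853597, -0.09714146, -0.11204113, -0.01167988, -0.10206747,
        0.06873889]), 'joint_efforts': array([ 2.58744767e-03, -5.70950961e+01, -5.01939368e+01,  4.16210571e-05,
        8.19324749e-03, -7.88315674e-05]), 'tool_pos': array([ 260.1706415 , -540.09776245,  230.31798106]), 'tcp_rot': array([-1.79901206e+02, -7.10761050e-03,  2.57151746e+01]), 'ft_force': array([-0.01374469,  0.73888469,  0.21993988]), 'wrist_torque': array([-0.03581018, -0.00923612, -0.00349438]), 'grip_force': 0.0, 'finger_gap': 85.42113806510015}
```

View pics/scene0.png

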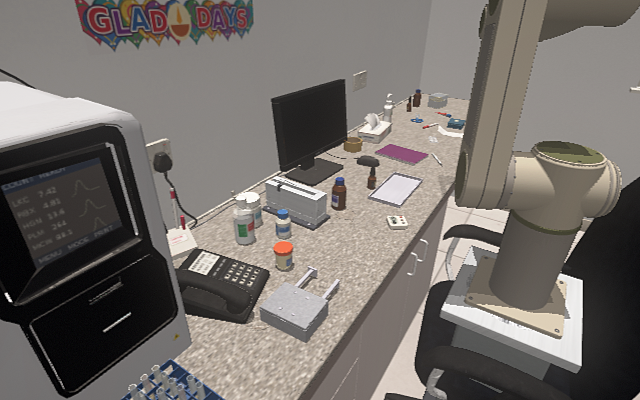

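View pics/top0.png

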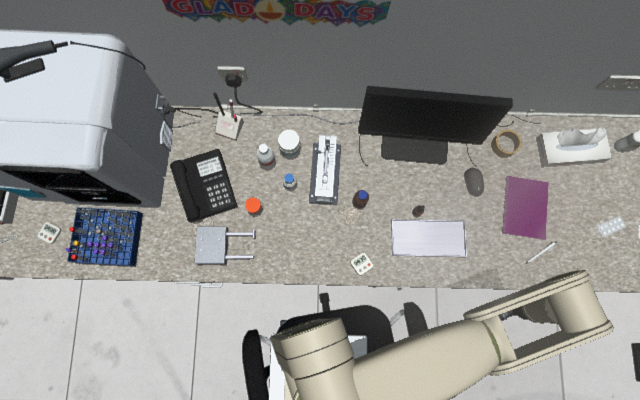

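The scene and top views show the holster at top px (211,245) with its shanks pointing right (-y), the gauge at (325,170), and the tray at (428,238). Bystanders are the timer (362,263), brown bottle (361,199), dropper (418,211), jar (289,181) and cup (253,205). Next I'll zoom in.

```bash
cat > h.py <<'E'
import numpy as np, cv2
from bench import r, cams
from scipy.spatial.transform import Rotation as R
def ray(s,u,v):
    d=np.array([(u-s["cx"])/s["fx"],-(v-s["cy"])/s["fy"],-1.]); P=np.array(s["pose"]); return P[:3,3],P[:3,:3]@d
def onz(s,u,v,z):
    o,d=ray(s,u,v); return o+d*(z-o[2])/d[2]
def proj(s,p):
    P=np.array(s["pose"]); c=P[:3,:3].T@(np.array(p)-P[:3,3]); return np.array([s["cx"]+s["fx"]*c[0]/-c[2], s["cy"]-s["fy"]*c[1]/-c[2]])
def two(s1,a,s2,b):
    o1,d1=ray(s1,*a);o2,d2=ray(s2,*b); d1/=np.linalg.norm(d1);d2/=np.linalg.norm(d2)
    t=np.linalg.lstsq(np.c_[d1,-d2],o2-o1,rcond=None)[0]; p,q=o1+t[0]*d1,o2+t[1]*d2
    return (p+q)/2,np.linalg.norm(p-q)
E
python3 - <<'E'
import cv2,numpy as np
t=cv2.imread("pics/top0.png");s=cv2.imread("pics/scene0.png")
def c(i,x,y,w,h,k): return cv2.resize(i[y:y+h,x:x+w],None,fx=k,fy=k,interpolation=cv2.INTER_CUBIC)
m=np.zeros((600,800,3),np.uint8)
m[:300,:320]=c(t,190,220,80,50,4)[:,:320].repeat(1,0) if 0 else cv2.copyMakeBorder(c(t,190,220,80,50,4),0,100,0,0,cv2.BORDER_CONSTANT)
m[:480,330:630]=c(t,300,125,50,80,6)
m[300:600,:320]=c(s,255,260,90,84,3.5555)[:298].shape and cv2.resize(s[260:344,255:345],(320,300),interpolation=cv2.INTER_CUBIC)
m[0:0]=0
cv2.imwrite("pics/m1.png",m)
E
```

```text
(no output)
```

View pics/m1.png

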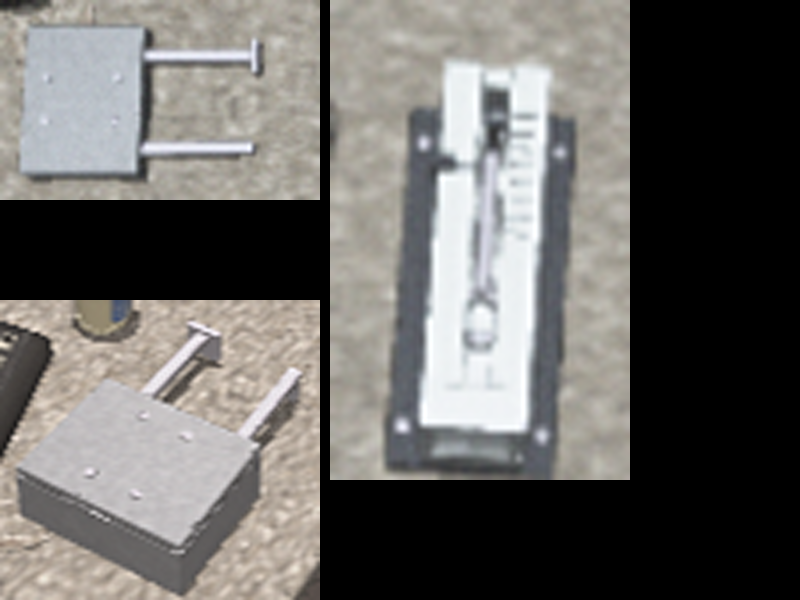

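The upper (+x) shank has the cross plate, so it's the push tool. The lower shank, px about (225–253, 257), is the hook tool. The gauge front faces -x and the rider is on the +y side.

```bash
python3 - <<'E'
from h import *
s=cams.snapshot("top"); s2=cams.snapshot("scene"); c=lambda x,y:(190+x/4-.4,220+y/4-.4); g=lambda x,y:(300+(x-330)/6-.4,125+y/6-.4)
f=lambda n,p:print(n,np.round(p,1))
for p in [(30,27),(148,29),(138,177),(20,173)]: f("holster top",onz(s,*c(*p),45))
for p in [(146,58),(252,57)]: f("push shank",onz(s,*c(*p),28))
for p in [(145,149),(253,148)]: f("hook shank",onz(s,*c(*p),28))
for p in [(420,426),(527,430),(551,68),(445,62)]: f("gauge top",onz(s,*g(*p),104))
for p in [(388,468),(552,475),(575,118),(410,110)]: f("foot",onz(s,*g(*p),10))
f("rider",onz(s,*g(455,162),104)); 
for p in [(391,220),(465,220),(467,256),(391,256)]: f("tray",onz(s,*p,14))
for n,p in dict(timer=(362,263),bottle=(361,199),oil=(418,211),jar=(289,181),cup=(253,205)).items(): f(n,onz(s,*p,40))
E
```

```text
holster top [497.5 421.5  45. ]
holster top [498.2 320.8  45. ]
holster top [372.9 321.1  45. ]
holster top [373.8 420.1  45. ]
push shank [475.7 324.1  28. ]
push shank [478.8 233.2  28. ]
hook shank [397.9 319.9  28. ]
hook shank [400.9 228.3  28. ]
gauge top [601.4  23.2 104. ]
gauge top [600.5 -36.3 104. ]
gauge top [813.4 -46.8 104. ]
gauge top [815.5  14.  104. ]
foot [597.1  41.6  10. ]
foot [595.3 -54.9  10. ]
foot [816.4 -65.9  10. ]
foot [819.   34.1  10. ]
rider [755.6   7.  104. ]
tray [ 541.1 -245.5   14. ]
tray [ 547.4 -504.3   14. ]
tray [ 421.9 -505.2   14. ]
tray [ 415.6 -243.9   14. ]
timer [ 387.2 -141.7   40. ]
bottle [ 607.9 -137.9   40. ]
oil [ 570.2 -334.8   40. ]
jar [666.2 114.2  40. ]
cup [577.5 235.5  40. ]
```

Sizes agree with the given ones: holster 126 x 100, gauge 60 x 215, tray 126 x 259. Next is a helper that turns a target pose into tool-axis shifts.

```bash
cat >> h.py <<'E'
def goal(x,y,z,yaw,roll=180,pitch=0,q=None):
    "shift + turn in tool axes from pose q (default measured)"
    s=r.sense(); p,e=(s["tool_pos"],s["tcp_rot"]) if q is None else q
    A=R.from_euler("xyz",e,degrees=True); B=R.from_euler("xyz",[roll,pitch,yaw],degrees=True)
    print("rot",np.round((A.inv()*B).as_rotvec(degrees=True),1),"d",np.round(A.inv().apply(np.array([x,y,z])-p),1))
E
python3 - <<'E'
from h import *
goal(480,-120,230,88)
goal(400,268,110,88,q=([480,-120,230],[180,0,88]))
E
```

```text
rot [ -0.1  -0.  -62.3] d [ 380.3 -283.3    1. ]
rot [0. 0. 0.] d [385.  -93.5 120. ]
```

Careful with the scale: shifts go in units of 25 mm and turns go in units of 2 degrees. That gives: 380 mm is 15.2, 335 mm is 13.4, -65 degrees is -32.5.

>>> steer_hand --offsets '[[[0,0,-4.5,1.92,-1.44,0,85],[0,0,-9,3.84,-2.88,0,85],[0,0,-13.5,5.76,-4.32,0,85],[0,0,-18,7.68,-5.76,0,85],[0,0,-22.5,9.6,-7.2,0,85],[0,0,-27,11.52,-8.64,0,85],[0,0,-31,13.4,-10,0,85],[0,0,-32.5,15.2,-11.32,0,85]]]'

```text
time: 1.2
tool_pos: [480.5, -118.8, 231.4]
tcp_rot: [180.0, 0.0, 90.9]
ft_force: [1.3, 0.1, -0.3]
finger_gap: 85.0
grip_force: 0.0
```

```bash
python3 - <<'E'
from h import *
print(r.sense()["tool_pos"],r.sense()["tcp_rot"]); goal(400,268,150,91.5)
E
```

```text
[ 480.51431884 -118.83362674  231.36748676] [1.79978143e+02 1.04854625e-02 9.08981800e+01]
rot [ 0.   0.  -0.6] d [388.1 -74.5  81.3]
```

Scaled: 388 mm is 15.52, 330 mm is 13.2, -0.6 degrees is -0.3.

>>> steer_hand --offsets '[[[0,0,-0.3,2.2,-0.4,0,85],[0,0,-0.3,4.4,-0.84,0,85],[0,0,-0.3,6.6,-1.28,0,85],[0,0,-0.3,8.8,-1.68,0.4,85],[0,0,-0.3,11,-2.12,1.2,85],[0,0,-0.3,13.2,-2.56,2.4,85],[0,0,-0.3,15.52,-2.98,3.24,85],[0,0,-0.3,15.52,-2.98,3.24,85]]]'

```text
time: 2.2
tool_pos: [397.7, 268.9, 147.9]
tcp_rot: [-179.8, 0.1, 91.6]
ft_force: [-0.8, -0.9, 0.9]
finger_gap: 84.9
grip_force: 0.0
```

```bash
python3 - <<'E'
from h import *
s=cams.snapshot("wrist"); cv2.imwrite("pics/w1.png",s["pixels"]); s2=cams.snapshot("top"); cv2.imwrite("pics/t1.png",s2["pixels"]);print(s["pose"],s["fx"],s["cx"],s["cy"])
print(proj(s,[398,320,28]),proj(s,[401,228,28]))
E
```

```text
[[ 9.99545589e-01 -2.96445932e-02 -5.46017324e-03  3.96420678e+02]
 [ 2.99040722e-02  9.52436839e-01  3.03265255e-01  3.45373211e+02]
 [-3.78970496e-03 -3.03290729e-01  9.52890535e-01  2.89896616e+02]
 [ 0.00000000e+00  0.00000000e+00  0.00000000e+00  1.00000000e+00]] 342.3441212920655 316.8951799576482 201.36649266018256
[319.30691502 127.88728269] [319.36789187 240.37583252]
```

View pics/w1.png

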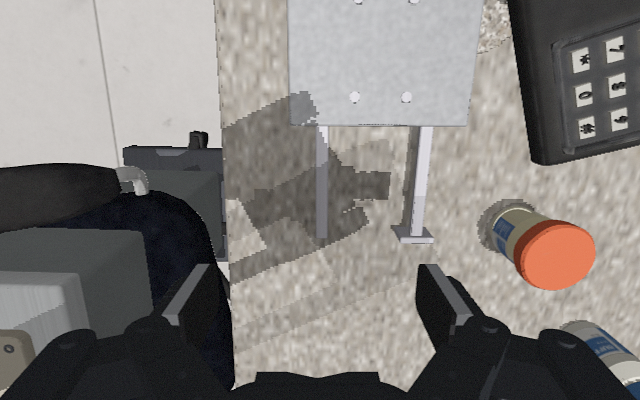

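The wrist view shows the hook shank running from (321,125) to (321,238), within 2 px of prediction (319). The push-tool plate is at (413,238). Descend, grip the shank and draw it out.

Scaled: 141 mm is 5.64, 130 mm is 5.2.

>>> steer_hand --offsets '[[[0,0,0,0,0.092,2,85],[0,0,0,0,0.092,4,85],[0,0,0,0,0.092,5.2,85],[0,0,0,0,0.092,5.64,85],[0,0,0,0,0.092,5.64,40],[0,0,0,0,0.092,5.64,5],[0,0,0,0,0.092,5.64,5],[0,0,0,0,0.092,5.64,5]]]' --squeeze 40

```text
time: 3.3
tool_pos: [403.5, 266.7, 10.2]
tcp_rot: [179.9, -0.0, 91.3]
ft_force: [0.1, -0.4, -0.1]
finger_gap: 11.9
grip_force: 0.0
```

>>> steer_hand --offsets '[[[0,0,0,0,0,0,5],[0,0,0,0,0,0,5]]]' --squeeze 40

```text
time: 3.55
tool_pos: [403.4, 266.6, 9.7]
tcp_rot: [179.9, -0.0, 91.3]
ft_force: [1.0, -0.2, 2.3]
finger_gap: 9.1
grip_force: 41.8
```

>>> steer_hand --offsets '[[[0,0,0,-0.4,0,-0.04,5],[0,0,0,-1.2,0,-0.04,5],[0,0,0,-2.2,0,-0.04,5],[0,0,0,-3.2,0,-0.04,5],[0,0,0,-4.2,0,-0.04,5],[0,0,0,-4.72,0,-0.04,5],[0,0,0,-4.8,0,-0.04,5],[0,0,0,-4.8,0,0,5]]]'

```text
time: 4.55
tool_pos: [405.8, 146.3, 9.4]
tcp_rot: [180.0, 0.0, 91.3]
ft_force: [-1.5, -3.8, 5.0]
finger_gap: 9.1
grip_force: 42.1
```

>>> steer_hand --offsets '[[[0,0,0,0,0,0,5],[0,0,0,0,0,0,85],[0,0,0,0,0,0,85],[0,0,0,0,0,0,85],[0,0,0,0,0,-2,85],[0,0,0,0,0,-4,85],[0,0,0,0,0,-5.6,85],[0,0,0,0,0,-5.6,85]]]'

```text
time: 5.55
tool_pos: [408.3, 147.1, 153.3]
tcp_rot: [179.6, -0.1, 91.3]
ft_force: [1.0, -0.4, 0.1]
finger_gap: 84.8
grip_force: 0.0
```

```bash
python3 - <<'E'
from h import *
s=cams.snapshot("wrist"); cv2.imwrite("pics/w2.png",s["pixels"]); 
for p in [[400,221,32],[400,118,28],[400,300,32]]: print(proj(s,p))
E
```

```text
[306.31552046  96.22983914]
[304.52046742 224.85232485]
[308.14684812 -27.7706965 ]
```

View pics/w2.png

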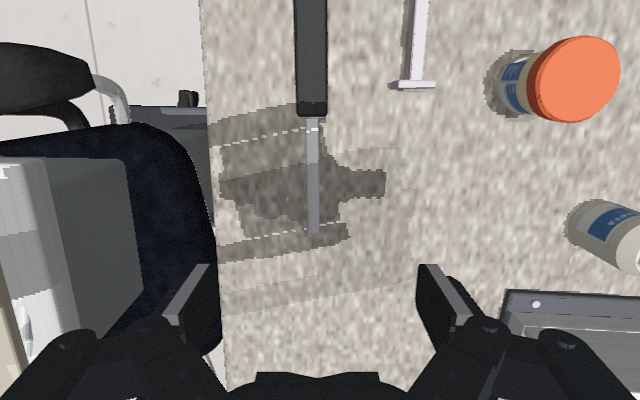

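The hook tool lies released: handle front at about px (312,103), shank to the tip at (313,236), well clear of the holster.

```bash
python3 - <<'E'
from h import *
s=cams.snapshot("wrist")
print(onz(s,312,103,32),onz(s,311,5,32),onz(s,313,125,28),onz(s,313.5,233,28)); print(r.sense()["tool_pos"])
goal(404.5,255,5,91.3)
E
```

```text
[402.47905644 215.93175474  32.        ] [400.50109075 279.67777229  32.        ] [403.52763995 199.80436236  28.        ] [405.82938662 111.33808253  28.        ]
[405.71754212 146.50670934 149.21782728]
rot [ 0. -0.  0.] d [108.5   1.2 144.2]
```

Scaled: -2 mm is -0.08, 144 mm is 5.76, -0.4 degrees is -0.2.

>>> steer_hand --offsets '[[[0,0,-0.2,2,-0.08,0,85],[0,0,-0.2,4.2,-0.08,1.2,85],[0,0,-0.2,4.2,-0.08,3.4,85],[0,0,-0.2,4.2,-0.08,5.2,85],[0,0,-0.2,4.2,-0.08,5.76,85],[0,0,-0.2,4.2,-0.08,5.76,60],[0,0,-0.2,4.2,-0.08,5.76,20],[0,0,-0.2,4.2,-0.08,5.76,10]]]' --squeeze 90

```text
time: 6.65
tool_pos: [402.9, 252.0, 7.2]
tcp_rot: [179.8, -0.1, 91.7]
ft_force: [-1.2, 0.2, 1.4]
finger_gap: 31.8
grip_force: 0.0
```

>>> steer_hand --offsets '[[[0,0,0,0,0,0,10],[0,0,0,0,0,0,10],[0,0,0,0,0,-1.6,10],[0,0,0,0,0,-3.6,10],[0,0,0,0,0,-3.6,10]]]'

```text
time: 7.28
tool_pos: [404.8, 253.0, 100.7]
tcp_rot: [179.5, -0.2, 91.7]
ft_force: [-0.5, 0.1, -0.9]
finger_gap: 22.5
grip_force: 88.7
```

```bash
python3 - <<'E'
from h import *
s=cams.snapshot("scene"); t=cams.snapshot("top")
cv2.imwrite("pics/s3.png",s["pixels"]);cv2.imwrite("pics/t3.png",t["pixels"])
print(r.sense()["tool_pos"],r.sense()["tcp_rot"])
E
```

```text
[401.75879274 251.5523499   96.01024045] [ 1.79892466e+02 -5.01312042e-02  9.17104590e+01]
```

```bash
python3 - <<'E'
from h import *
goal(620,-40,190,90)
E
```

```text
rot [ 0.1 -0.1  1.7] d [-297.9  209.6  -93.9]
```

View pics/s3.png

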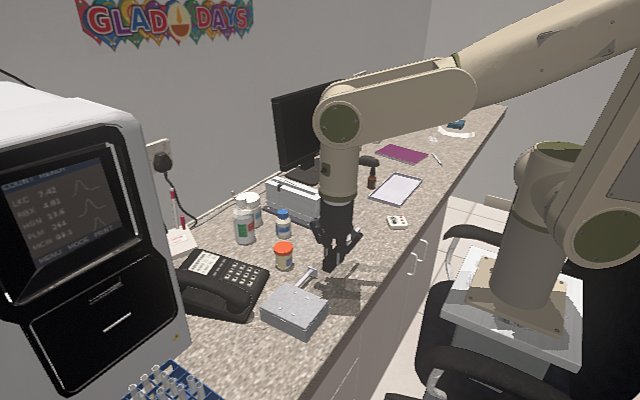

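The tool is held clear of the bench at about px (340,250). Moving over the gauge to measure rider and pointer.

>>> steer_hand --offsets '[[[0,0,0,0,0,-2,10],[0,0,0.15,-1.2,0.8,-3.76,10],[0,0,0.3,-3.2,2.2,-3.76,10],[0,0,0.45,-5.2,3.6,-3.76,10],[0,0,0.6,-7.2,5,-3.76,10],[0,0,0.75,-9.2,6.4,-3.76,10],[0,0,0.85,-11,7.8,-3.76,10],[0,0,0.85,-11.92,8.4,-3.76,10]]]'

```text
time: 8.38
tool_pos: [620.1, -42.9, 186.3]
tcp_rot: [-179.8, -0.0, 89.9]
ft_force: [-0.7, 0.2, -1.7]
finger_gap: 22.6
grip_force: 88.7
```

>>> steer_hand --offsets '[[[0,0,0,0,0,0,10],[0,0,0,0,0,0,10]]]'

```text
time: 8.62
tool_pos: [618.9, -39.6, 187.4]
tcp_rot: [-179.8, -0.1, 90.0]
ft_force: [0.3, 0.9, -1.1]
finger_gap: 22.5
grip_force: 88.7
```

```bash
python3 - <<'E'
from h import *
s=cams.snapshot("wrist"); i=s["pixels"]; cv2.imwrite("pics/w4.png",i)
G=R.from_euler("z",-2.65,degrees=True); o=np.array([600.9,-6.5,0])
g=lambda p:o+G.apply(p)
for p in [[0,30,104],[0,-30,104],[215,30,104],[215,-30,104],[185,0,102.5],[150,10,104]]: print(p,proj(s,g(p)))
print(r.sense()["tool_pos"])
E
```

```text
[0, 30, 104] [290.76327976 114.49533786]
[0, -30, 104] [288.58389644 203.61285351]
[215, 30, 104] [622.880287   131.03254288]
[215, -30, 104] [595.66502274 217.96402443]
[185, 0, 102.5] [563.10941661 173.57629739]
[150, 10, 104] [516.33567065 156.81912768]
[619.02844465 -39.28167745 187.9654482 ]
```

View pics/w4.png

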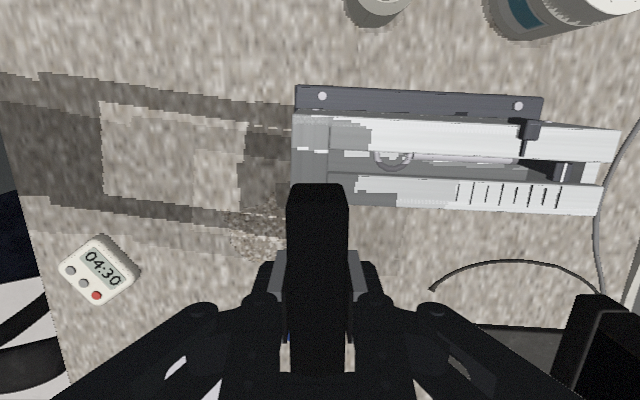

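The wrist view shows the gauge: front edge at u≈293, rear corner (620,131), rider (530,127), dark index block (565,172). I'll zoom in for the exact columns.

```bash
python3 - <<'E'
import cv2
i=cv2.imread("pics/w4.png")[105:220,490:625]; cv2.imwrite("pics/w4z.png",cv2.resize(i,None,fx=5,fy=5,interpolation=cv2.INTER_NEAREST))
E
```

```text
(no output)
```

View pics/w4z.png

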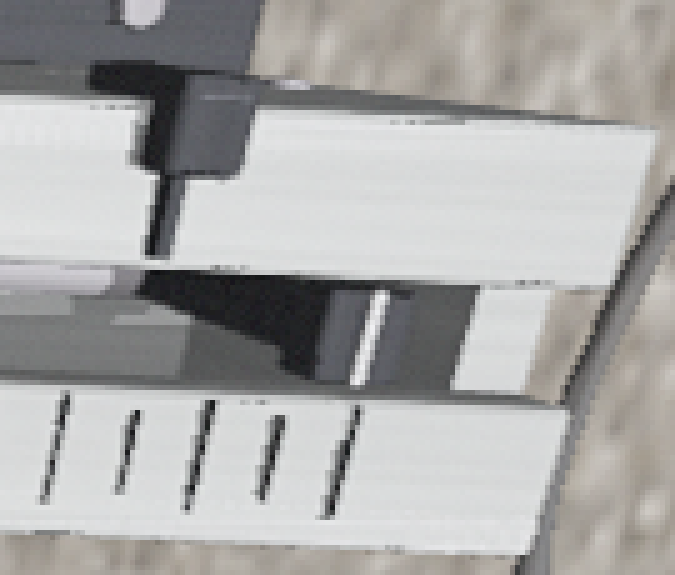

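```bash
python3 - <<'E'
from h import *
s=cams.snapshot("wrist")
G=R.from_euler("z",-2.65,degrees=True); o=np.array([600.9,-6.5,0])
c=lambda x,y:(490+x/5-.4,105+y/5-.4)
f=lambda n,u,z:print(n,np.round(G.inv().apply(onz(s,*u,z)-o),1))
f("pointer",c(370,338),102.5)
for u,z in [((160,255),104),((168,255),106),((168,255),108),((157,257),104)]: f("rider",c(*u),z)
f("rear+",c(655,128),104);f("rear-",c(530,555),104);f("front+",(293,112),104)
for x in (55,127,200,271,343): f("tick",c(x,455),104)
E
```

```text
pointer [185.7   1.3 102.5]
rider [153.8  11.3 104. ]
rider [153.7  11.7 106. ]
rider [152.5  12.  108. ]
rider [153.5  11.  104. ]
rear+ [214.1  30.9 104. ]
rear- [215.2 -28.  104. ]
front+ [  1.5  31.9 104. ]
tick [145.8 -16.8 104. ]
tick [155.6 -16.3 104. ]
tick [165.7 -15.8 104. ]
tick [175.4 -15.3 104. ]
tick [185.3 -14.9 104. ]
```

```bash
python3 - <<'E'
from h import *
G=R.from_euler("z",-2.65,degrees=True); o=np.array([601.2,-5.3,0])
p=o+G.apply([-170,0,188]); print(p); goal(*p,177.35)
E
```

```text
[431.38179753   2.55990529 188.        ]
rot [ -0.   -0.1 -87.3] d [  41.9 -187.7    0.8]
```

>>> steer_hand --offsets '[[[0,0,-5,0.2,-0.84,0,10],[0,0,-10,0.4,-1.68,0,10],[0,0,-15,0.6,-2.52,0,10],[0,0,-20,0.8,-3.36,0,10],[0,0,-25,1,-4.2,0,10],[0,0,-30,1.2,-5.04,0,10],[0,0,-35,1.4,-5.88,0,10],[0,0,-40,1.6,-6.72,0,10]]]'

```text
time: 9.72
tool_pos: [450.9, 0.8, 189.3]
tcp_rot: [180.0, 0.0, 170.4]
ft_force: [0.5, -0.6, -0.9]
finger_gap: 22.4
grip_force: 88.7
```

>>> steer_hand --offsets '[[[0,0,-3.65,-0.76,-0.1,0,10],[0,0,-3.65,-0.76,-0.1,0,10],[0,0,-3.65,-0.76,-0.1,0,10]]]'

```text
time: 10.1
tool_pos: [469.9, -5.5, 189.2]
tcp_rot: [180.0, -0.0, 177.2]
ft_force: [0.6, 0.2, -2.1]
finger_gap: 22.0
grip_force: 88.7
```

```bash
python3 - <<'E'
from h import *
G=R.from_euler("z",-2.65,degrees=True); o=np.array([601.2,-5.3,0])
p=o+G.apply([-170,0,64]); print(p,r.sense()["tool_pos"]); goal(*p,177.35)
E
```

```text
[431.38179753   2.55990529  64.        ] [469.86560489  -5.49003545 189.24166024]
rot [ 0.  -0.  -0.1] d [ 38.8   6.1 125.3]
```

Scaled: 39 mm is 1.56, 6 mm is 0.24, -0.1 degrees is -0.05.

>>> steer_hand --offsets '[[[0,0,-0.05,1.56,0.24,0,10],[0,0,-0.05,1.56,0.24,1.6,10],[0,0,-0.05,1.56,0.24,3.4,10],[0,0,-0.05,1.56,0.24,4.6,10],[0,0,-0.05,1.56,0.24,5,10],[0,0,-0.05,1.56,0.24,5,10],[0,0,-0.05,1.56,0.24,5,10]]]'

```text
time: 10.98
tool_pos: [432.9, 1.7, 65.9]
tcp_rot: [-180.0, 0.1, 177.4]
ft_force: [-0.3, -0.2, -1.3]
finger_gap: 22.6
grip_force: 88.8
```

```bash
python3 - <<'E'
from h import *
G=R.from_euler("z",-2.65,degrees=True); o=np.array([601.2,-5.3,0])
p=o+G.apply([-56.2,0,64]); print([np.round(G.inv().apply(r.sense()["tool_pos"]-o),1) for _ in range(3)]); goal(*p,177.35)
s=cams.snapshot("scene")["pixels"][130:260,220:380]; w=cams.snapshot("wrist")["pixels"];t=cams.snapshot("top"); t=t["pixels"][120:270,300:360]
cv2.imwrite("pics/c5.png",np.hstack([cv2.resize(s,(480,390)),cv2.resize(t,(156,390))]))
cv2.imwrite("pics/w5.png",w)
E
```

```text
[array([-168.4,   -0.8,   65.9]), array([-168.4,   -0.8,   65.9]), array([-168.4,   -0.8,   65.9])]
rot [-0.   0.1  0. ] d [-112.2    0.7    2.2]
```

View pics/c5.png

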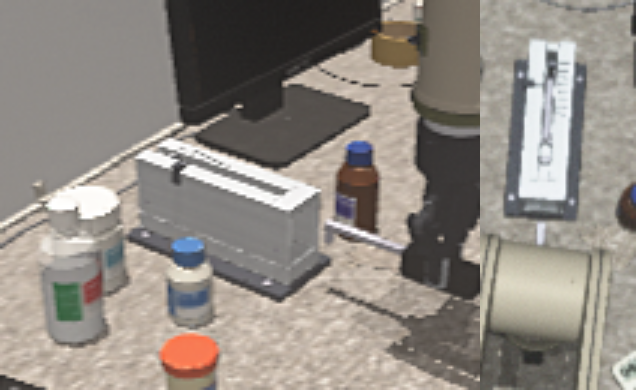

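The picture shows the prong standing in front of the bore mouth, in line with it. I'll check the tip location, then insert.

```bash
python3 - <<'E'
from h import *
G=R.from_euler("z",-2.65,degrees=True); o=np.array([601.2,-5.3,0])
t=cams.snapshot("top"); i=t["pixels"][200:216,312:336]; print(np.array(i.mean(2),int))
for v in (204.5,205.5,206.5): print(G.inv().apply(onz(t,323.5,v,87)-o))
print(proj(t,o+G.apply([-28,0,88])),proj(t,o+G.apply([0,0,10])))
E
```

```text
[[ 94  98  90  86 105 157 166 154 149 151 143 136 142 147 148 154 154 135
   97 110  87  88  94  92]
 [ 88  97  93  81  83  94  96  90  81  85  88  93  93 101 111 122 131 125
  103 137  98  92  98  97]
 [ 72  85  88  70  71  63  69  68  66  64  76  71  77  79  77  73  88  87
   80  83  91  96  93 100]
 [ 95  99 102  97  96 100  75  65  68  74  66  61  65  67  64  64  65  65
   65  69  87  90  89  90]
 [153 158 157 164 161 153 122 110 112 115 109  96  97  99 100  98 106  95
   91  95  99  94  94  93]
 [158 146 156 160 155 154 145 156 165 169 186 182 178 167 172 174 173 160
  154 155 158 139 137 133]
 [153 144 140 140 142 138 133 140 141 155 227 232 234 183 178 186 189 179
  164 162 158 161 162 161]
 [155 156 152 150 145 142 139 154 157 154 227 232 224 175 159 172 181 181
  177 167 159 154 152 156]
 [157 172 161 149 147 148 149 167 168 145 226 230 203 158 144 164 182 185
  176 158 146 151 152 157]
 [153 158 158 155 154 150 159 163 160 144 228 229 197 148 154 148 155 157
  158 154 150 149 154 158]
 [142 133 146 155 160 158 162 167 158 152 225 230 200 150 159 151 138 132
  139 158 158 160 163 163]
 [148 149 150 154 153 152 166 171 162 151 222 227 189 151 157 155 143 133
  145 169 182 179 172 165]
 [154 160 155 145 156 158 155 152 146 142 222 227 176 138 149 155 149 132
  155 175 180 173 162 154]
 [129 123 124 125 127 144 142 132 143 136 208 216 153 130 144 162 169 150
  160 175 180 170 149 157]
 [138 136 135 132 130 132 126 123 125 125 144 162 120 115 127 157 165 152
  150 153 156 157 166 173]
 [152 149 149 145 146 140 142 138 143 132 133 133 130 126 130 121 128 130
  124 130 131 140 157 166]]
[-25.73439158  -3.2180907   87.        ]
[-29.15584808  -3.44309946  87.        ]
[-32.57402202  -3.66789234  87.        ]
[322.50530334 205.03213409] [322.58397133 201.78394498]
```

Tip edge at row 205.3 against a predicted 205.0, and column 322 against 322.5. Inserting.

>>> steer_hand --offsets '[[[0,0,0,-1,0.028,0.04,10],[0,0,0,-2,0.028,0.04,10],[0,0,0,-3,0.028,0.04,10],[0,0,0,-4,0.028,0.04,10],[0,0,0,-4.48,0.028,0.04,10],[0,0,0,-4.48,0.028,0.04,10],[0,0,0,-4.48,0.028,0.04,10]]]'

```text
time: 12.05
tool_pos: [542.6, -2.5, 63.0]
tcp_rot: [180.0, -0.1, 177.4]
ft_force: [-1.0, 0.2, -1.8]
finger_gap: 22.5
grip_force: 88.8
```

```bash
python3 - <<'E'
from h import *
G=R.from_euler("z",-2.65,degrees=True); o=np.array([601.2,-5.3,0])
for k in range(2): cams.snapshot("top"); print(np.round(G.inv().apply(r.sense()["tool_pos"]-o),1),r.sense()["ft_force"])
goal(*(o+G.apply([-56.2,0,46])),177.35)
E
```

```text
[-58.6   0.1  63.1] [ 0.06671091  0.93607314 -1.10471901]
[-58.5   0.1  63.2] [-0.46555875  0.57987591 -2.3936071 ]
rot [ 0.  -0.   0.1] d [-2.3 -0.1 17.2]
```

Scaled: 17 mm is 0.68, 14 mm is 0.56.

>>> steer_hand --offsets '[[[0,0,0,-0.08,0,0.16,10],[0,0,0,-0.08,0,0.36,10],[0,0,0,-0.08,0,0.56,10],[0,0,0,-0.08,0,0.68,10],[0,0,0,-0.08,0,0.68,10]]]'

```text
time: 12.78
tool_pos: [545.2, -2.6, 45.8]
tcp_rot: [180.0, -0.0, 177.4]
ft_force: [0.7, 0.4, -1.3]
finger_gap: 22.5
grip_force: 88.8
```

>>> steer_hand --offsets '[[[0,0,0,0.12,0,0,10],[0,0,0,0.2,0,0,10],[0,0,0,0.28,0,0,10],[0,0,0,0.36,0,0,10],[0,0,0,0.44,0,0,10],[0,0,0,0.44,0,0,10]]]'

```text
time: 13.52
tool_pos: [535.0, -2.2, 46.6]
tcp_rot: [-180.0, 0.1, 177.4]
ft_force: [2.8, -0.2, -2.8]
finger_gap: 22.1
grip_force: 88.7
```

```bash
python3 - <<'E'
from h import *
G=R.from_euler("z",-2.65,degrees=True); o=np.array([601.2,-5.3,0])
for k in range(3): cams.snapshot("top"); print(np.round(G.inv().apply(r.sense()["tool_pos"]-o),1),r.sense()["ft_force"])
E
```

```text
[-66.3   0.   46.6] [ 4.00684450e+00  6.66190117e-04 -2.86560121e+00]
[-66.3   0.1  46.5] [ 3.4238826   0.51290923 -2.52789079]
[-66.3   0.   46.5] [ 2.92819696  0.05367517 -2.62598327]
```

Hooked: the force along x is now about 3.5 N. Drawing part way, then checking the pointer.

Scaled: 20 mm is 0.8, 19 mm is 0.76.

>>> steer_hand --offsets '[[[0,0,0,0.16,0,0,10],[0,0,0,0.32,0,0,10],[0,0,0,0.48,0,0,10],[0,0,0,0.64,0,0,10],[0,0,0,0.76,0,0,10],[0,0,0,0.8,0,0,10],[0,0,0,0.8,0,0,10]]]'

```text
time: 14.55
tool_pos: [514.9, -1.3, 46.6]
tcp_rot: [180.0, 0.1, 177.4]
ft_force: [6.0, 0.3, -1.6]
finger_gap: 22.4
grip_force: 88.6
```

```bash
python3 - <<'E'
from h import *
G=R.from_euler("z",-2.65,degrees=True); o=np.array([601.2,-5.3,0])
F=[]
for k in range(4):
    t=cams.snapshot("top"); q=r.sense(); F.append(q["ft_force"])
print(np.round(G.inv().apply(q["tool_pos"]-o),1),np.mean(F,0)); s=cams.snapshot("scene")
for x in (185,152.9,166): print(x,proj(t,o+G.apply([x,0,102.5])),proj(t,o+G.apply([x,9,105])),proj(s,o+G.apply([x,0,102.5])))
old=cv2.imread("pics/top0.png")
a=[cv2.resize(i[130:170,312:340],None,fx=10,fy=10,interpolation=cv2.INTER_CUBIC) for i in (old,t["pixels"])]
cv2.imwrite("pics/c6.png",np.hstack(a))
E
```

```text
[-86.4   0.   46.6] [ 5.80182373  0.19597315 -2.88423153]
185 [326.70059177 143.42400073] [324.09571004 143.00346899] [277.36363744 181.17835892]
152.9 [326.09700982 152.34691916] [323.47971566 151.93760303] [284.61690084 183.68482356]
166 [326.34397455 148.69597147] [323.73176008 148.28205238] [281.63556187 182.65458099]
```

View pics/c6.png

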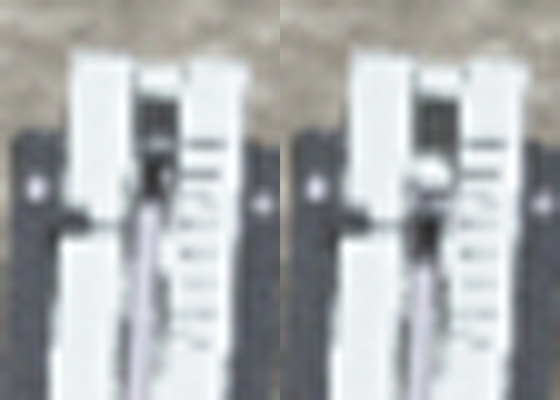

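The dark block's black gap moved from row 178 to row 238 in the crop, roughly 22 mm. The rider finger is at row 222. I'll refine the shift with correlation.

```bash
cat > m.py <<'E'
from h import *
G=R.from_euler("z",-2.65,degrees=True); o=np.array([601.2,-5.3,0])
def draw():
    old=cv2.imread("pics/top0.png"); F=[];T=[]
    for k in range(4):
        t=cams.snapshot("top"); q=r.sense(); F.append(q["ft_force"][0]); T.append(t["pixels"].astype(float))
    t=np.mean(T,0).mean(2); b=old.astype(float).mean(2)
    up=lambda i:cv2.resize(i[130:175,322:332].astype(np.float32),None,fx=10,fy=10,interpolation=cv2.INTER_CUBIC)
    A,B=up(b),up(t); P=A[150:240,25:55]  # black gap + rod start at home
    m=cv2.matchTemplate(B,P,cv2.TM_CCOEFF_NORMED); _,v,_,l=cv2.minMaxLoc(m)
    px=(l[1]-150)/10; print("shift px",px,"lat",l[0]-25,"score",round(v,2),"draw mm",round(px/.278,1),"F",np.mean(F),"tcp",np.round(G.inv().apply(q["tool_pos"]-o),1))
E
python3 -c "from m import *;draw()"
```

```text
shift px -5.2 lat -4 score 0.86 draw mm -18.7 F 5.744404510109098 tcp [-86.3   0.   46.6]
```

```bash
sed -i 's/_,v,_,l=cv2.minMaxLoc(m)/m[:150]=-1; m[:,:20]=-1; m[:,31:]=-1; _,v,_,l=cv2.minMaxLoc(m)/' m.py; python3 -c "
from m import *;draw()
old=cv2.imread('pics/top0.png').mean(2);t=cams.snapshot('top')['pixels'].mean(2)
print(np.c_[np.arange(138,162),old[138:162,324:329],t[138:162,324:329]].astype(int))"
```

```text
shift px 5.8 lat -5 score 0.74 draw mm 20.9 F 5.6217159238325 tcp [-86.3   0.   46.6]
[[138 242 189 228 235 238 240 186 226 233 238]
 [139 241 160 157 170 192 240 158 153 167 192]
 [140 244 146  95  92  96 242 139  92  89  93]
 [141 244 136  87  85  77 242 140  86  84  79]
 [142 245 134  84  84  82 243 131  83  83  79]
 [143 244 139  96 116 112 242 129  85  87  85]
 [144 244 158 123 152 154 242 141  93 100  92]
 [145 244 160  98  93  91 240 174 168 165 130]
 [146 239 191  89  57  87 237 225 240 242 197]
 [147 220 188  87  57 143 216 208 236 238 235]
 [148 190 173  89  60 124 181 164 192 193 189]
 [149 192 139  92  79 103 187 162 120 118 138]
 [150 201 133 154 152 126 197 154 128 153 181]
 [151 174 143 214 200 148 173 107  95  98 143]
 [152 133 144 212 204 166 134 101  61  62 148]
 [153 139 145 212 200 210 137  98  60  66 175]
 [154 153 156 216 205 239 159  95  58  83 214]
 [155 166 163 215 204 239 164 105  94 106 216]
 [156 188 190 221 195 233 190 148 154 137 209]
 [157 202 193 218 169 187 199 190 212 163 184]
 [158 217 196 217 157 144 216 196 214 153 145]
 [159 200 199 217 156 151 195 191 215 155 150]
 [160 199 200 217 162 149 196 199 213 154 148]
 [161 177 204 221 178 142 177 201 214 171 140]]
```

Pointer line rows 143.7 → 149.8 and rod start 150.0 → 156.0, so the draw is about 21.8 mm. About 10 mm remain.

Careful with the scale: shifts go in units of 25 mm and turns go in units of 2 degrees. That gives: 9.5 mm is 0.38, 8.5 mm is 0.34.

>>> steer_hand --offsets '[[[0,0,0,0.12,0,0,10],[0,0,0,0.24,0,0,10],[0,0,0,0.34,0,0,10],[0,0,0,0.38,0,0,10],[0,0,0,0.38,0,0,10],[0,0,0,0.38,0,0,10]]]'

```text
time: 16.0
tool_pos: [505.7, -0.8, 46.7]
tcp_rot: [180.0, 0.1, 177.4]
ft_force: [7.5, 0.2, -3.4]
finger_gap: 22.2
grip_force: 88.6
```

```bash
python3 -c "
from m import *
t=np.mean([cams.snapshot('top')['pixels'].mean(2) for _ in range(3)],0); q=r.sense(); print(q['ft_force'],G.inv().apply(q['tool_pos']-o))
print(np.c_[np.arange(144,165),t[144:165,317:331]].astype(int))"
```

```text
[ 7.28617936  0.51888619 -2.02392651] [-9.56424914e+01  6.57175953e-02  4.66488472e+01]
[[144  95 136 234 238 238 238 241 242 138  96  97  90 106 186]
 [145  89 121 234 239 238 238 240 241 175 168 166 130 129 234]
 [146  90 134 234 238 238 239 240 236 223 240 241 194 146 215]
 [147 100 162 234 238 237 239 240 215 219 238 241 238 161 166]
 [148 110 179 236 238 238 239 239 186 214 238 239 239 181 218]
 [149 103 171 231 235 239 240 240 189 214 238 239 239 198 212]
 [150  88 138 183 197 237 241 240 201 207 227 230 231 209 232]
 [151  90  90  96 130 221 234 234 174 143 150 153 177 201 221]
 [152  83  83  84  93 154 184 186 130 123 146 156 166 203 183]
 [153  69 138 148 162 207 218 213 123  87  86  91 139 220 233]
 [154  91 236 241 238 240 242 242 146  78  60  78 169 235 226]
 [155 100 237 240 237 238 242 243 163  99  57  96 233 240 188]
 [156 114 235 239 236 238 241 242 191  90  51  82 205 240 235]
 [157 116 235 238 237 238 241 240 199 105  74  78 160 235 233]
 [158 116 233 237 237 238 241 241 214 155 131 100 128 233 218]
 [159 129 232 237 237 238 241 240 195 187 165 121 146 235 237]
 [160 159 234 238 237 239 241 236 195 198 210 145 145 227 233]
 [161 177 235 238 236 238 241 222 179 199 211 147 133 205 216]
 [162 187 236 237 237 239 240 211 136 195 209 168 148 221 231]
 [163 187 236 238 237 239 241 206 127 197 206 173 171 210 219]
 [164 206 237 237 237 240 241 200 131 203 204 192 198 233 234]]
```

Rider finger at row 152.2, pointer line at 152.25 with a target of 152.6, force 7.3 N. All put the draw near 31 mm, with about 1 mm to go. Hold there, then ease back.

Scaled: 1 mm is 0.04.

>>> steer_hand --offsets '[[[0,0,0,0.04,0,0,10],[0,0,0,0.04,0,0,10],[0,0,0,0.04,0,0,10],[0,0,0,0.04,0,0,10],[0,0,0,0.04,0,0,10],[0,0,0,0.04,0,0,10],[0,0,0,0.04,0,0,10],[0,0,0,0.04,0,0,10]]]'

```text
time: 17.15
tool_pos: [504.7, -0.8, 46.7]
tcp_rot: [180.0, 0.1, 177.4]
ft_force: [7.7, -0.0, -3.4]
finger_gap: 22.1
grip_force: 88.5
```

>>> steer_hand --offsets '[[[0,0,0,0,0,0,10],[0,0,0,0,0,0,10],[0,0,0,0,0,0,10],[0,0,0,0,0,0,10],[0,0,0,0,0,0,10],[0,0,0,0,0,0,10]]]'

```text
time: 17.9
tool_pos: [504.7, -0.8, 46.7]
tcp_rot: [180.0, 0.1, 177.4]
ft_force: [7.0, 0.9, -2.6]
finger_gap: 22.2
grip_force: 88.5
```

```bash
python3 -c "
from m import *
t=np.mean([cams.snapshot('top')['pixels'].mean(2) for _ in range(3)],0); q=r.sense(); print(q['ft_force'],G.inv().apply(q['tool_pos']-o))
print(np.c_[np.arange(148,162),t[148:162,320:330]].astype(int))"
```

```text
[ 7.56591122  0.27537931 -3.25728077] [-9.66191079e+01  4.01949618e-02  4.66505539e+01]
[[148 238 239 239 238 188 214 237 239 239 180]
 [149 235 239 240 240 189 216 238 239 239 197]
 [150 196 237 241 240 200 209 230 232 236 211]
 [151 127 220 234 232 176 157 165 170 196 204]
 [152  93 155 184 185 127 125 131 128 150 201]
 [153 160 205 217 212 121  92 105 113 162 222]
 [154 239 240 242 242 144  89  74  85 168 235]
 [155 238 239 241 243 165  98  57  87 198 238]
 [156 236 238 241 242 188  90  50  79 204 240]
 [157 237 239 241 241 198 101  68  72 163 236]
 [158 237 238 240 242 215 128 109  91 120 233]
 [159 237 238 241 242 197 154 158 116 134 234]
 [160 237 238 241 237 194 196 213 149 145 226]
 [161 237 239 240 221 176 202 214 148 131 205]]
```

Level with the rider and held for over 1.5 s. Easing home.

>>> steer_hand --offsets '[[[0,0,0,-0.12,0,0,10],[0,0,0,-0.28,0,0,10],[0,0,0,-0.44,0,0,10],[0,0,0,-0.6,0,0,10],[0,0,0,-0.76,0,0,10],[0,0,0,-0.92,0,0,10],[0,0,0,-1.04,0,0,10],[0,0,0,-1.12,0,0,10]]]'

```text
time: 19.05
tool_pos: [532.2, -2.1, 46.3]
tcp_rot: [-180.0, -0.0, 177.4]
ft_force: [3.7, 0.4, -1.0]
finger_gap: 23.0
grip_force: 88.6
```

>>> steer_hand --offsets '[[[0,0,0,-0.08,0,0,10],[0,0,0,-0.16,0,0,10],[0,0,0,-0.24,0,0,10],[0,0,0,-0.32,0,0,10],[0,0,0,-0.4,0,0,10],[0,0,0,-0.48,0,0,10],[0,0,0,-0.48,0,0,10]]]'

```text
time: 19.92
tool_pos: [544.2, -2.6, 46.3]
tcp_rot: [-180.0, -0.0, 177.4]
ft_force: [0.4, 0.3, -0.6]
finger_gap: 22.2
grip_force: 88.8
```

```bash
python3 -c "
from m import *
t=np.mean([cams.snapshot('top')['pixels'].mean(2) for _ in range(3)],0); q=r.sense(); print(q['ft_force'],G.inv().apply(q['tool_pos']-o))
print(np.c_[np.arange(141,153),t[141:153,324:329]].astype(int))"
```

```text
[ 0.61178493  0.12755333 -1.10880731] [-57.25233127   0.06897074  46.27746154]
[[141 243 139  83  81  78]
 [142 243 127  84  82  77]
 [143 243 136  96 112 110]
 [144 243 154 122 146 149]
 [145 242 159 101  89  90]
 [146 238 188  86  54  87]
 [147 216 188  87  61 139]
 [148 188 171  83  60 120]
 [149 185 133  92  79  99]
 [150 198 129 151 148 120]
 [151 170 137 208 199 145]
 [152 131 139 211 199 160]]
```

Bar home again (line row 143.7, force about 0). Unhook, withdraw and lift.

>>> steer_hand --offsets '[[[0,0,0,0,0,-0.24,10],[0,0,0,0,0,-0.52,10],[0,0,0,0,0,-0.68,10],[0,0,0,0,0,-0.68,10]]]'

```text
time: 20.58
tool_pos: [544.6, -2.7, 64.0]
tcp_rot: [-180.0, 0.1, 177.4]
ft_force: [0.0, 0.7, -0.8]
finger_gap: 22.3
grip_force: 88.8
```

>>> steer_hand --offsets '[[[0,0,0,1,0,0,10],[0,0,0,2.2,0,0,10],[0,0,0,3.4,0,0,10],[0,0,0,4.6,0,0,10],[0,0,0,5.2,0,0,10],[0,0,0,5.2,0,-1.6,10],[0,0,0,5.2,0,-3.8,10],[0,0,0,5.2,0,-5,10]]]'

```text
time: 21.58
tool_pos: [415.2, 3.1, 191.4]
tcp_rot: [-180.0, 0.2, 177.4]
ft_force: [1.1, -0.1, -1.1]
finger_gap: 22.5
grip_force: 88.8
```

```bash
python3 -c "
from m import *
print(r.sense()['tool_pos']); goal(480.3,-325,150,91.4)"
```

```text
[415.19573924   3.13561065 191.40790548]
rot [ 0.2  0.2 86. ] d [ -79.7 -324.9   41.8]
```

Scaled: -325 mm is -13, -40 mm is -1.6, 84 degrees is 42.

>>> steer_hand --offsets '[[[0,0,5.25,-0.4,-1.6,0,10],[0,0,10.5,-0.8,-3.2,0,10],[0,0,15.75,-1.2,-4.8,0,10],[0,0,21,-1.6,-6.4,0,10],[0,0,26.25,-2,-8,0,10],[0,0,31.5,-2.4,-9.6,0,10],[0,0,36.75,-2.8,-11.2,0,10],[0,0,42,-3.2,-13,0.8,10]]]'

```text
time: 22.58
tool_pos: [480.8, -327.1, 169.9]
tcp_rot: [179.8, 0.1, 93.1]
ft_force: [0.4, -0.4, -0.6]
finger_gap: 22.4
grip_force: 88.8
```

>>> steer_hand --offsets '[[[0,0,1,0,0,0,10],[0,0,1,0,0,0,10]]]'

```text
time: 22.82
tool_pos: [479.2, -324.7, 167.8]
tcp_rot: [-180.0, -0.1, 91.4]
ft_force: [0.4, 0.5, -0.6]
finger_gap: 22.6
grip_force: 88.8
```

```bash
python3 -c "
from m import *
q=r.sense();print(q['tool_pos'],q['tcp_rot']); goal(480.3,-325,60,91.4)
t=cams.snapshot('top');w=cams.snapshot('wrist')
cv2.imwrite('pics/c7.png',np.hstack([cv2.resize(w['pixels'],(520,325)),cv2.resize(t['pixels'][190:270,370:485],(280,195)) if 0 else cv2.copyMakeBorder(cv2.resize(t['pixels'][190:270,375:480],(260,198)),0,127,0,0,cv2.BORDER_CONSTANT)]))"
```

```text
[ 479.16601995 -324.67755985  167.80855396] [-1.79956430e+02 -6.40433559e-02  9.14455473e+01]
rot [-0.  -0.1  0. ] d [ -0.5   1.2 107.8]
```

View pics/c7.png

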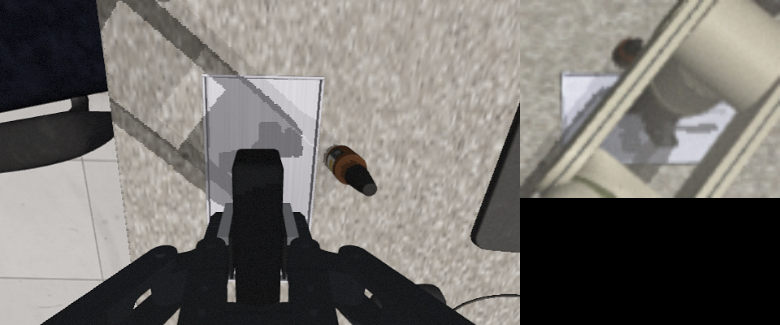

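The held tool is centred over the tray (walls at u≈204–324, handle at 258), and the oil bottle is clear. Lowering.

Scaled: 157 mm is 6.28, 150 mm is 6.

>>> steer_hand --offsets '[[[0,0,0,-0.02,0.048,2,10],[0,0,0,-0.02,0.048,4,10],[0,0,0,-0.02,0.048,5.4,10],[0,0,0,-0.02,0.048,6,10],[0,0,0,-0.02,0.048,6.28,10],[0,0,0,-0.02,0.048,6.28,10],[0,0,0,-0.02,0.048,6.28,10]]]'

```text
time: 23.8
tool_pos: [481.8, -326.3, 13.1]
tcp_rot: [179.9, 0.1, 91.4]
ft_force: [-0.0, 0.4, -1.0]
finger_gap: 22.4
grip_force: 88.8
```

```bash
python3 -c "
from m import *
for k in range(3): cams.snapshot('top'); q=r.sense(); print(q['tool_pos'],q['ft_force'])"
```

```text
[ 481.65970261 -326.31101857   12.929555  ] [-0.48904707 -0.68036126 -0.34021464]
[ 481.50689097 -326.19063943   12.68949112] [-0.42303944 -0.36965295 -0.7392082 ]
[ 481.29916394 -326.04951212   12.40057927] [ 0.93921962  0.32137793 -1.63393641]
```

>>> steer_hand --offsets '[[[0,0,0,0,0,0.04,10],[0,0,0,0,0,0.08,10],[0,0,0,0,0,0.12,10],[0,0,0,0,0,0.12,10],[0,0,0,0,0,0.12,10]]]'

```text
time: 24.58
tool_pos: [480.9, -325.7, 10.3]
tcp_rot: [180.0, 0.0, 91.4]
ft_force: [-8.8, 5.4, 16.9]
finger_gap: 22.5
grip_force: 91.6
```

```bash
python3 -c "
from m import *
for k in range(2): cams.snapshot('top'); q=r.sense(); print(q['tool_pos'],q['ft_force'])"
```

```text
[ 480.93847079 -325.76971206   10.32027719] [-7.00924711  5.18708515 17.61834197]
[ 480.95054741 -325.76942068   10.32835979] [-6.81054512  5.14340391 17.79504184]
```

On the floor (17 N). Release with a small opening, retreat and look.

Scaled: -160 mm is -6.4, -120 mm is -4.8.

>>> steer_hand --offsets '[[[0,0,0,0,0,-0.04,10],[0,0,0,0,0,-0.04,45],[0,0,0,0,0,-0.04,45],[0,0,0,0,0,-0.04,45],[0,0,0,0,0,-1,45],[0,0,0,0,0,-2.8,45],[0,0,0,0,0,-4.8,45],[0,0,0,2,0,-6.4,45]]]'

```text
time: 25.68
tool_pos: [480.0, -278.8, 170.0]
tcp_rot: [179.9, 0.1, 91.2]
ft_force: [0.2, 1.2, 0.7]
finger_gap: 45.1
grip_force: 0.0
```

>>> steer_hand --offsets '[[[0,0,0,2,0,-2,45],[0,0,0,4,0,-3.2,45],[0,0,0,4,0,-3.2,45]]]'

```text
time: 26.05
tool_pos: [478.7, -174.7, 251.2]
tcp_rot: [179.7, 0.1, 91.6]
ft_force: [-0.2, -1.0, -0.1]
finger_gap: 45.0
grip_force: 0.0
```

```bash
python3 -c "
from m import *
w=cams.snapshot('wrist');t=cams.snapshot('top');print(r.sense()['tool_pos'])
a=cv2.resize(t['pixels'][150:285,190:480],(640,298)); b=cv2.resize(w['pixels'],(464,290))
cv2.imwrite('pics/c8.png',np.vstack([a,cv2.copyMakeBorder(b,0,0,0,176,cv2.BORDER_CONSTANT)])); cv2.imwrite('pics/w8.png',w['pixels'])
for p in [[480,-245.5,14],[481.5,-375,3],[482,-284,35],[484,-465,30]]: print(proj(w,p))"
```

```text
[ 477.35203394 -176.40718762  247.81710938]
[314.61358666 222.45728117]
[313.04095465 310.25351456]
[315.41027092 259.99611136]
[313.04231695 380.15920358]
```

View pics/c8.png

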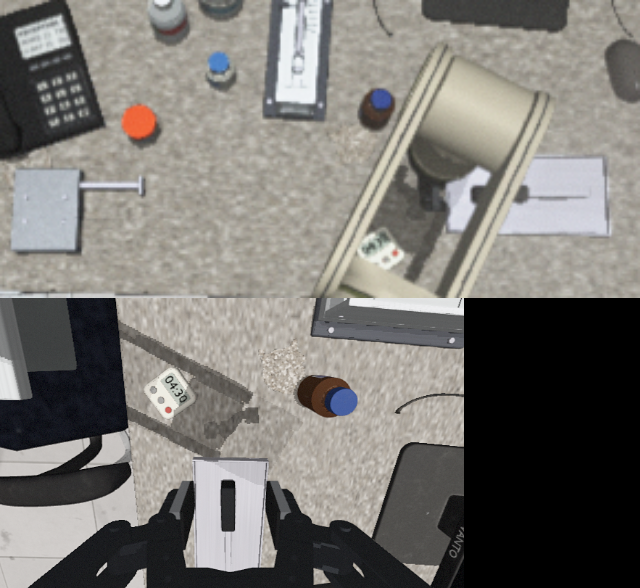

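The tool lies flat in the tray, handle to prong inside the walls (crop u 470–592, tray 447–608). The push tool and bystanders are in place and the gripper is clear.

```bash
python3 -c "
from bench import r, cams
print(r.hand_in())"
```

```text
the job is handed in; nothing more can be done
None
```

The gauge check is finished and handed in, with no verdict returned: I held the pointer level with the rider for over 1.5 s, eased the bar home, and left the hook tool lying released inside the tray.

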